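# Load two cells into the cell tester and shut its cover

### The job

Put the two thick battery cells one by one into the two empty bays of the cell tester, each with its flat end against the spring contact and its button end against the fixed contact, lying level on the bay floor. Then fold the tester's hinged cover fully shut over them. Leave the slim cell and the other things on the bench where they are.

Things in the scene. Friction and masses are not known exactly. Their poses are not given: they have to be found in the camera images.
- cell_a: Thick grey cylindrical cell, 26 mm diameter, 66 mm long (64 mm can plus a 2 mm button, 11 mm wide, at one end), about 90 g. Origin at its centre; x runs along it to the button (+) end, y and z turn as it rolls. A black groove rings it 8 mm from the button face. Lies level in a black saddle fixed to the bench, its underside 4 mm up, centre 17 mm up. Either thick cell may go into either bay.
- cell_b: Second thick cell, the same as cell_a (26 x 66 mm, origin at its centre, x to its button end), in its own saddle (50 x 32 mm, with two ridges up to 7.5 mm above the bench and 13.5 mm either side of the cell's axis).
- cell_a_plus (a point): Centre of the button's face of cell_a, 33 mm from the cell's centre.
- cell_b_plus (a point): Centre of the button's face of cell_b, 33 mm from the cell's centre.
- slim_cell: Slim grey cell, 18 mm diameter, 66 mm long, in a similar saddle. Not for this tester: leave it alone. Origin at its centre.
- tester: White cell tester fixed to the bench, 122 x 130 mm (its x from -64 to +58), bay floors 20 mm above the bench. Origin under it at bench height; x runs from the spring end to the fixed-contact and hinge end, y across the two bays (centre lines at y = -30 and +30 mm), z up. A wall 36 mm above the bench runs across the spring end, x = -63 to -51 mm.
- bay0 (a point): Where the centre of a seated cell lies in the bay at tester y = -30 mm: 13 mm above the bay floor, 33 mm above the bench. Axes as the tester's. Side posts 8 mm high over the floor stand 14.5 mm either side of the bay's centre line at x = 16 to 28 and -28 to -16 mm; between them the sides are open for the fingers.
- bay1 (a point): The same for the bay at tester y = +30 mm. Each bay is free 62 mm long, 4 mm less than a cell, so a cell cannot go in level: tilt it with the flat end low, push that end against the sprung plate, then lower the button end behind the fixed contact.
- bay0_plus (a point): Where the button face of the cell seated in bay 0 lies: 33 mm along tester x from bay0, on the face of the bay's brass fixed contact, a plate 24 mm wide and 14 mm high over the bay floor.
- bay1_plus (a point): The same for bay 1, 33 mm along tester x from bay1.
- plate0 (a joint): Travel in m of bay 0's brass sprung contact plate (22 mm wide, top 12.5 mm above the bay floor). At 0 (free) its face is at tester x = -29 mm; it is pushed back towards -x, at most 0.014 (about 2 N to start, 0.45 N more per mm); 0.004 with a cell seated.
- plate1 (a joint): The same for bay 1's sprung plate.
- cover (a joint): Angle of the tester's grey cover about its hinge: 0 = fully shut (level over the bays, 4 mm above seated cells), growing as it opens, 1.57 = upright, stop at 2.3. Friction hinge: it stays where it is left and moves with a push of about 1 to 2 N at its free edge.
- cover_hinge (a point): Middle of the cover's hinge axis, at tester x = +50 mm, 52 mm above the bench; the axis runs along the tester's y.
- cover_edge (a point): Middle of the cover's free edge, 109 mm from the hinge axis, in the middle of its 4 mm thickness. The panel is 124 mm wide along the hinge; when it is shut a lip hangs from this edge, 12 mm down on the bay side. Shut, the edge lies at tester x = -59 mm and the cover's top is 54 mm above the bench.
- spool: Aluminium solder spool standing on the bench, 54 mm diameter, 30 mm high; leave alone. Origin under its centre.
- bottle: Small clear bottle, 40 mm diameter, 110 mm high; leave alone. Origin under its centre.
- driver: Screwdriver, 160 mm long, lying on the bench beyond the tester; leave alone.
There are look-alikes about, which are no part of the job. What is shaped like the cell_a but turquoise or yellow is not meant.

How it is judged:
On the way:
1. both thick cells lie seated in the bays, the right way round, one in each, with the cover still open (over 0.6 rad) ((((distance between cell_a and bay0 below 0.0045 m and distance between cell_a_plus and bay0_plus below 0.005 m) and (distance between cell_b and bay1 below 0.0045 m and distance between cell_b_plus and bay1_plus below 0.005 m)) or ((distance between cell_a and bay1 below 0.0045 m and distance between cell_a_plus and bay1_plus below 0.005 m) and (distance between cell_b and bay0 below 0.0045 m and distance between cell_b_plus and bay0_plus below 0.005 m))) and value of joint cover above 0.6 rad), for 0.2 s.
At the end, for the whole second after the job is handed in: Each thick cell lies at rest in its own bay, its centre within 4.5 mm of the bay's seated centre and its button face within 5 mm of its place at the fixed contact, and the cover is shut to within 0.06 rad ((((distance between cell_a and bay0 below 0.0045 m and distance between cell_a_plus and bay0_plus below 0.005 m) and (distance between cell_b and bay1 below 0.0045 m and distance between cell_b_plus and bay1_plus below 0.005 m)) or ((distance between cell_a and bay1 below 0.0045 m and distance between cell_a_plus and bay1_plus below 0.005 m) and (distance between cell_b and bay0 below 0.0045 m and distance between cell_b_plus and bay0_plus below 0.005 m))) and value of joint cover below 0.06 rad and velocity of joint cover below 0.05 rad/s and linear speed of each of cell_a, cell_b below 0.02 m/s); the robot touches nothing.
It fails at once if the slim cell is moved more than 15 mm (distance of slim_cell from where it was at the start of the episode above 0.015 m).
It fails at once if the spool is moved more than 20 mm (distance of spool from where it was at the start of the episode above 0.02 m).
It fails at once if the bottle is moved more than 20 mm (distance of bottle from where it was at the start of the episode above 0.02 m).
It fails at once if the screwdriver is moved more than 20 mm (distance of driver from where it was at the start of the episode above 0.02 m).
It also fails if it takes over 70 s, if anything falls off the work surface, if the arm or the gripper's body presses on something with over 40 N, if the wrist force passes 120 N, or if a joint passes its speed limit or range.

### The arm

A 6-joint arm with a two-finger parallel gripper is mounted at the origin on the work surface. World frame = base frame: x ahead of the robot, y to its left, z up, the work surface at z = 0. Lengths are in m, angles in rad, forces in N, time in s.
With the tool pointing down it reaches from about 0.425 to 1.125 m from the base axis. Payload 14.9 kg.
Tool frame: the origin (TCP) lies midway between the tips of the shut fingers; the grasp point (between the pads) lies 19 mm behind it; z points along the fingers, y is the line along which they close (so a half turn about z gives the same grasp; the last joint's range is limited). The gripper opens to 91 mm and grips with 3 to 60 N. Pads are 32 mm wide; open, the fingers measure 118 mm over their backs; the gripper's body (76 mm by 178 mm) begins 60 mm behind the grasp point.
Start: joints at [1.261, 0.379, 1.734, -0, 1.028, -0.033], TCP at [0.191, 0.673, 0.214] pointing down, gripper open.
Joint ranges: [-2.77, 2.77], [-0.74, 2.19], [0, 2.66], [-1.06, 4.2], [0.31, 2.87], [-3.08, 3.08]. Speed limits (rad/s): [1.89, 1.89, 2.39, 3.14, 3.14, 3.14].

### API

Orientations are given as a unit quaternion [x, y, z, w].
In Python, from station import readout, vision, manip gives the robot as it stands.
- The arm moves only by the shell command python3 -m inch 'ROWS' [FORCE]. ROWS is JSON, a list of rows, each a list of 3 entries, a list of its own where there are three numbers: the turn, a rotation vector about the tool's x, y, z scaled (see below), then the shift along the tool's x, y, z scaled (see below), then the opening, from -1 (shut) to 1 (fully open). In form: [[[ax, ay, az], [x, y, z], gripper], ...]. A call has 1 to 10 rows; each row is the pose to reach, as a shift and turn from the pose commanded when the call began, along the tool's axes at that moment; what a row does not reach only later rows make up. The controller multiplies each number of a shift by 50 cm and each number of a turn by 90 degrees. A row lasts 1/8 s, in which the tool goes at most 62.5 mm and 10.7 degrees, less where a joint would pass 70% of its speed; a pose out of reach is approached as far as the arm can. A call with a number of a shift or a turn outside -1 to 1 is refused whole. A call with a gripper value outside its range is refused whole. The fingers move at their own pace and stop on an object; FORCE is the grip in N (left out, the last holds). Time passes only in rows, so rows that repeat a pose let the fingers close. It gives the time, the measured TCP pose, the force, the opening and the grip force at its end, in the units of the state.
- readout.sense(): the state, without advancing time (a new reading comes with each control period).
- vision.grab_frame(name): name is "side" or "top"; returns a dict with "color" (480x640x3 uint8, blue, green, red), "fx", "fy", "cx", "cy" (pixels), "rvec" (rotation vector, rad) and "tvec" (3), from world to camera coordinates, as OpenCV has them. Camera axes: x right, y down, z forward; pixel columns grow to the right and rows downward; lengths in m; the calibration is good to about 2 mm. A picture is of the moment at which its call begins. There is no depth.
- manip.sign_off(): hands the job in; it is judged then, once.
The state is a dict: "time": time; "joints": joint angles; "joint_vel": joint speeds; "effort": joint torques, N m; "tcp_pos": TCP position; "tool_rot": TCP orientation; "force": force on the tool from outside, world axes, zero at the start; "moment": the same for the moment, N m; "opening": finger opening in m; "grasp_force": force on a finger pad.
Only numpy, scipy, OpenCV 4.12 (cv2) and the standard library are available. Lean on these libraries where they do the work, as an engineer would, in place of code of your own. Each camera call takes 0.05 s, during which the arm holds its last target. There are 200 camera calls.

## Working session

There is one attempt and no reset: what is moved stays moved. The work goes in short steps, Python scripts to look and compute and a shell command to move; the robot and the scene stay as the last step left them, time stands still between calls to the robot, and variables do not carry over. Pictures are saved under pics/ and viewed, at most 10 in all, crops included, and the job is handed in when it is done.

```bash
ls; mkdir -p pics; python3 - <<'E'
from station import readout, vision
import cv2,numpy as np
print(readout.sense())
for n in("side","top"):
    f=vision.grab_frame(n); cv2.imwrite(f"pics/{n}0.png",f["color"])
    R=cv2.Rodrigues(np.array(f["rvec"]))[0]; print(n,f["fx"],f["fy"],f["cx"],f["cy"],"cam",-R.T@np.ravel(f["tvec"]),R)
E
```

```text
pics
{'time': 0.0, 'joints': array([ 1.26069400e+00,  3.79422512e-01,  1.73476331e+00, -3.63282274e-07,
        1.02851513e+00, -3.32888659e-02]), 'joint_vel': array([-0.00263897,  0.00089049, -0.00017374, -0.00045221,  0.00073962,
        0.00086096]), 'effort': array([ 5.46781535e-03, -7.63729692e+01, -4.34378707e+01,  6.51599793e-02,
        4.23622783e-02, -8.81403366e-05]), 'tcp_pos': array([0.19118241, 0.67297814, 0.21328716]), 'tool_rot': array([ 1.37965144e-01,  9.90436930e-01, -5.46027743e-04, -9.45249392e-05]), 'force': array([ 0.46334558, -0.43745678,  0.03327069]), 'moment': array([ 0.03828713, -0.04369438, -0.0143403 ]), 'grasp_force': 0.0, 'opening': 0.09096878853610738}
side 555.8368777443637 555.8368777443637 318.97943134206304 246.38838141300147 cam [0.5284425  0.85340825 1.0467227 ] [[-0.99883908 -0.04812914 -0.00201709]
 [-0.03341038  0.72232529 -0.69074592]
 [ 0.03470201 -0.68987663 -0.72309474]]
top 489.0896185714684 489.0896185714684 320.2032312518436 234.32092900539138 cam [ 0.48059548 -0.05282077  0.98523321] [[-0.01499468 -0.99950008  0.02783436]
 [-0.99132229  0.01122461 -0.13097377]
 [ 0.13059587 -0.02955673 -0.99099501]]
```

View pics/side0.png

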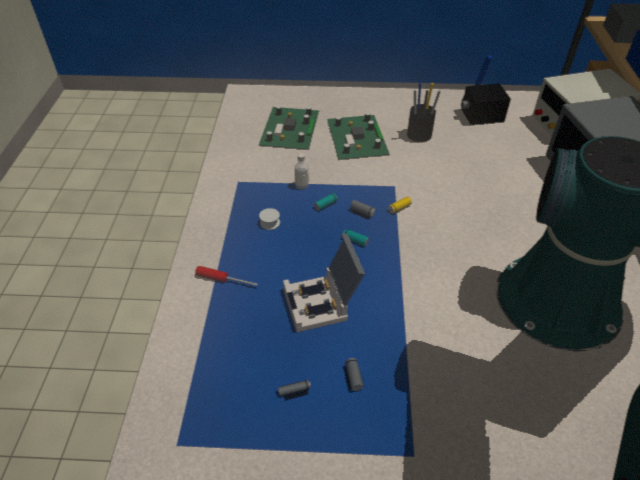

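View pics/top0.png

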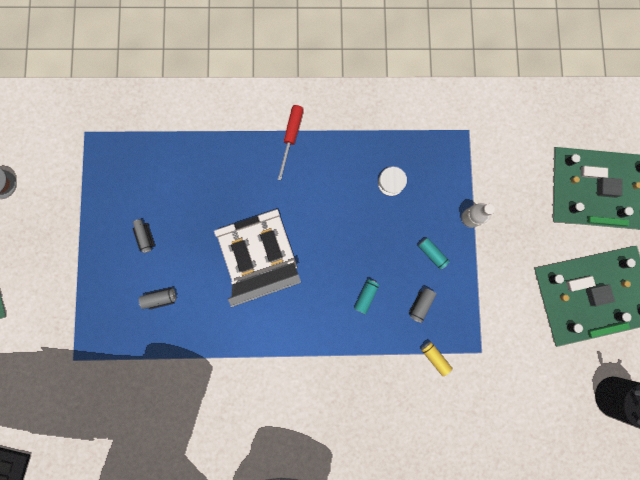

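The top view shows the tester at about (258,255), with its hinge towards the robot. Three grey cells lie at (143,235), (158,298) and (423,304). The turquoise ones at (433,252) and (367,296) and the yellow one at (437,358) are decoys. Next, one enlarged crop will show which grey cell is slim and where the buttons are.

```bash
python3 - <<'E'
import cv2,numpy as np
t=cv2.imread("pics/top0.png");s=cv2.imread("pics/side0.png")
def c(im,u,v,h=30,o=266): return cv2.resize(im[v-h:v+h,u-h:u+h],(o,o),interpolation=cv2.INTER_CUBIC)
r1=np.hstack([c(t,143,235),c(t,158,298),c(t,423,304)])
r2=np.hstack([c(s,294,388),c(s,354,375),c(s,362,209)])
# gamma
o=np.vstack([r1,r2]); o=(255*(o/255.)**0.6).astype('uint8')
cv2.imwrite("pics/crop1.png",o)
a=c(t,258,255,50,580); cv2.imwrite("pics/crop2.png",a)
E
```

```text
(no output)
```

View pics/crop1.png

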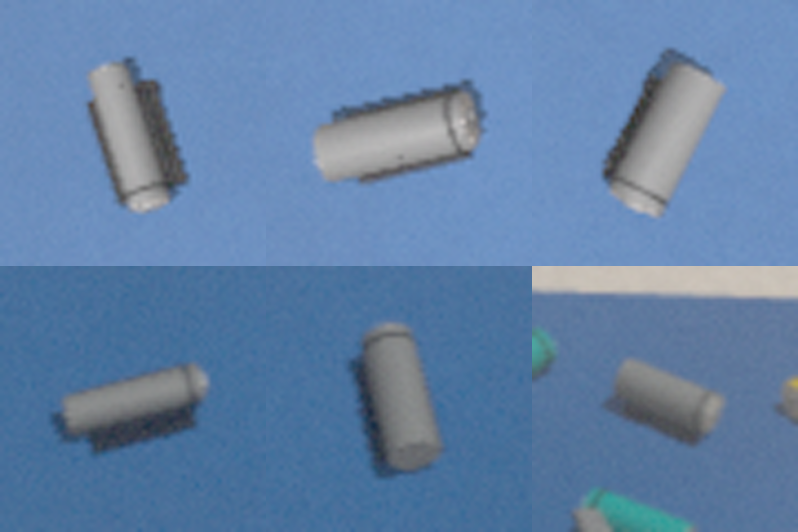

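View pics/crop2.png

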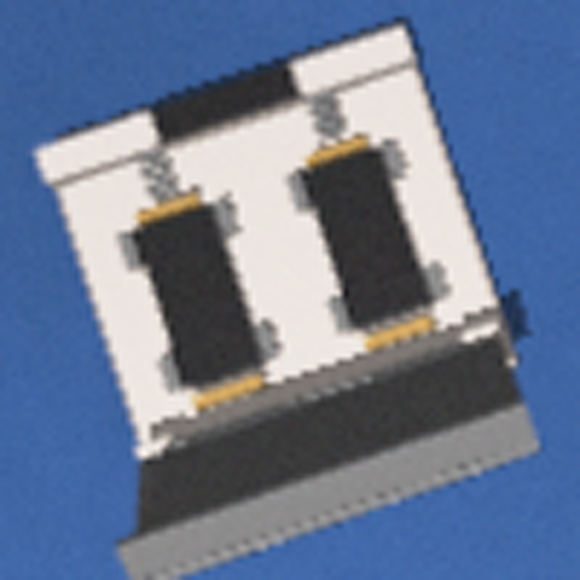

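The crop settles which cell is which:
- **Slim cell:** (143,235) in the top view, clearly narrower. It stays where it is.
- **Thick cells:** (158,298), button to the right, and (423,304), button to the lower left. In both, the groove marks the button end.
- **Tester:** the spring end is the far, upper end, with bay0 on the left and bay1 on the right.

Next I measure the positions.

```bash
cat > h.py <<'E'
import cv2,numpy as np
from station import readout,vision
def cam(n):
    f=vision.grab_frame(n);f["R"]=cv2.Rodrigues(np.array(f["rvec"]))[0];f["t"]=np.ravel(f["tvec"]);f["C"]=-f["R"].T@f["t"];return f
def ray(f,u,v,z):
    d=f["R"].T@np.array([(u-f["cx"])/f["fx"],(v-f["cy"])/f["fy"],1]);return (f["C"]+d*(z-f["C"][2])/d[2])
def proj(f,P):
    p=(f["R"]@np.atleast_2d(P).T).T+f["t"];return np.c_[f["fx"]*p[:,0]/p[:,2]+f["cx"],f["fy"]*p[:,1]/p[:,2]+f["cy"]]
def blobs(f,m,amin=15):
    n,l,s,c=cv2.connectedComponentsWithStats(m.astype('uint8'),connectivity=8)
    return [(i,s[i],c[i],l==i) for i in range(1,n) if s[i][4]>=amin]
def grey(f):
    b=f["color"].astype(int);return ((b.max(2)-b.min(2))<30)&(b.max(2)>55)
def brass(f):
    h=cv2.cvtColor(f["color"],cv2.COLOR_BGR2HSV);return (h[...,0]>12)&(h[...,0]<28)&(h[...,1]>110)&(h[...,2]>90)
E
python3 - <<'E'
from h import *
F={n:cam(n) for n in("top","side")}
seeds={"top":{"L":(158,298),"R":(423,304),"slim":(143,235)},"side":{"L":(354,375),"R":(362,209),"slim":(294,388)}}
for n,f in F.items():
    g=grey(f)
    for k,(u,v) in seeds[n].items():
        B=[b for b in blobs(f,g) if b[3][v-2:v+3,u-2:u+3].any()]
        for _,s,c,m in B:
            r=cv2.minAreaRect(np.argwhere(m)[:,::-1].astype(np.float32))
            bx=cv2.boxPoints(r);bx=bx if np.linalg.norm(bx[0]-bx[1])<np.linalg.norm(bx[1]-bx[2]) else np.roll(bx,1,0)
            e1,e2=(bx[0]+bx[1])/2,(bx[2]+bx[3])/2
            p1,p2=ray(f,*e1,.017),ray(f,*e2,.017);d=p2-p1
            print(n,k,s[4],"c",ray(f,*c,.017)[:2].round(4),"mid",((p1+p2)/2)[:2].round(4),"len",np.linalg.norm(d).round(4),"ang",np.degrees(np.arctan2(d[1],d[0])).round(1))
    print(n,"brass")
    for _,s,c,m in blobs(f,brass(f),8):
        if 200<c[0]<370 and 200<c[1]<330: print(c.round(1),s[4],ray(f,*c,.033)[:2].round(4))
f=F["top"]
for u,v in [(214,230.9),(278.3,208.1),(279.6,216.5),(217.5,237)]: print(ray(f,u,v,.036)[:2].round(4))
E
```

```text
top L 502 c [0.4855 0.2373] mid [0.4857 0.2373] len 0.0709 ang -77.5
top R 442 c [ 0.4657 -0.2823] mid [ 0.4665 -0.2815] len 0.0682 ang -29.0
top slim 324 c [0.6096 0.2723] mid [0.6094 0.2735] len 0.0678 ang -161.9
top brass
[265.4 230.9] 23 [0.6141 0.0261]
[236.4 240.9] 23 [0.595  0.0825]
[276.4 261.9] 25 [0.553  0.0047]
[247.1 272.1] 23 [0.5338 0.0615]
side L 344 c [0.4855 0.2388] mid [0.4856 0.2368] len 0.0777 ang 100.6
side R 208 c [ 0.4661 -0.2818] mid [ 0.4675 -0.2762] len 0.0711 ang 152.0
side slim 251 c [0.6111 0.2744] mid [0.6106 0.2744] len 0.0685 ang -161.6
side brass
[326.5 283.1] 15 [0.5535 0.0058]
[300. 290.] 9 [0.6148 0.0297]
[333.9 302.5] 15 [0.5341 0.063 ]
[306.6 309.4] 10 [0.5957 0.0856]
[0.6148 0.1258]
[6.587e-01 6.000e-04]
[ 0.6419 -0.0019]
[0.6027 0.1188]
```

```bash
cat >> h.py <<'E'
from scipy.spatial.transform import Rotation as Ro
TO=np.array([.5761,.0445,0]);TA=198.7
tx=np.array([np.cos(np.radians(TA)),np.sin(np.radians(TA)),0]);ty=np.array([-tx[1],tx[0],0])
def tw(x,y,z): return TO+x*tx+y*ty+np.array([0,0,z])
def rot(yaw,tilt=0):
    c,s=np.cos(np.radians(yaw)),np.sin(np.radians(yaw))
    return Ro.from_rotvec(-np.radians(tilt)*ty)*Ro.from_matrix(np.array([[c,s,0],[s,-c,0],[0,0,-1]]))
def rows(*targets):
    """targets: (tcp or cell centre, yaw, tilt, d): prints rows relative to the present pose"""
    st=readout.sense();R0=Ro.from_quat(st["tool_rot"]);p0=st["tcp_pos"]
    for p,yaw,tilt,d in targets:
        R=rot(yaw,tilt);q=np.asarray(p)+d*R.as_matrix()[:,2]
        print((( R0.inv()*R).as_rotvec()/np.radians(90)).round(3).tolist(),(R0.inv().apply(q-p0)/.5).round(4).tolist())
def st():
    s=readout.sense();print({k:np.round(s[k],4).tolist() for k in("time","joints","tcp_pos","force","opening","grasp_force")})
E
python3 - <<'E'
from h import *
rows(([.4858,.2365,.13],102,0,0),([.4858,.2365,.012],102,0,0))
f=cam("top")
print([ray(f,208+u/5.8,205+v/5.8,.155)[:2].round(4) for u,v in((118,545),(540,445))], "hinge",tw(.05,0,0))
E
```

```text
[-0.0, 0.0, 0.69] [-0.8054, -0.679, 0.1675]
[-0.0, 0.0, 0.69] [-0.8054, -0.6788, 0.4035]
[array([0.4825, 0.078 ]), array([ 0.5096, -0.0441])] hinge [0.52873949 0.02846935 0.        ]
```

```bash
python3 -m inch '[[[0,0,0.69],[-0.805,-0.679,0.167],0],[[0,0,0.69],[-0.805,-0.679,0.167],0],[[0,0,0.69],[-0.805,-0.679,0.167],0],[[0,0,0.69],[-0.805,-0.679,0.167],0],[[0,0,0.69],[-0.805,-0.679,0.167],0],[[0,0,0.69],[-0.805,-0.679,0.167],0],[[0,0,0.69],[-0.805,-0.679,0.167],0],[[0,0,0.69],[-0.805,-0.679,0.167],0],[[0,0,0.69],[-0.805,-0.679,0.167],0],[[0,0,0.69],[-0.805,-0.679,0.167],0]]' 40; python3 - <<'E'
from h import *
st(); rows(([.4858,.2365,.13],102,0,0),([.4858,.2365,.012],102,0,0))
E
```

```text
time: 1.5
tcp_pos: [0.4865, 0.2351, 0.1301]
tool_rot: [0.63, 0.776, -0.0, -0.0]
force: [-1.1, -0.2, 0.0]
opening: 0.0454
grasp_force: 0.0
{'time': 1.5, 'joints': [0.4071, 0.2531, 2.0936, -0.0001, 0.7954, 0.1999], 'tcp_pos': [0.4865, 0.2351, 0.1301], 'force': [-1.0594, -0.2375, 0.0144], 'opening': 0.0454, 'grasp_force': 0.0}
[-0.0, 0.0, -0.001] [0.003, -0.0008, 0.0002]
[-0.0, 0.0, -0.001] [0.003, -0.0007, 0.2362]
```

```bash
python3 -m inch '[[[0,0,0],[0.003,-0.001,0.1],0],[[0,0,0],[0.003,-0.001,0.18],0],[[0,0,0],[0.003,-0.001,0.236],0],[[0,0,0],[0.003,-0.001,0.236],0],[[0,0,0],[0.003,-0.001,0.236],-1],[[0,0,0],[0.003,-0.001,0.236],-1],[[0,0,0],[0.003,-0.001,0.236],-1],[[0,0,0],[0.003,-0.001,0.236],-1]]' 40;  python3 - <<'E'
from h import *
st()
E
```

```text
time: 2.5
tcp_pos: [0.4856, 0.2386, 0.0136]
tool_rot: [0.629, 0.777, 0.001, 0.0]
force: [-2.9, 1.4, 10.1]
opening: 0.0254
grasp_force: 40.0
{'time': 2.5, 'joints': [0.4136, 0.462, 2.1028, 0.0003, 0.575, 0.2033], 'tcp_pos': [0.4856, 0.2386, 0.0136], 'force': [-2.8666, 1.4151, 10.1415], 'opening': 0.0254, 'grasp_force': 39.9925}
```

```bash
python3 -m inch '[[[0,0,0],[0,0,-0.05],-1],[[0,0,0],[0,0,-0.12],-1],[[0,0,0],[0,0,-0.24],-1],[[0,0,0],[0,0,-0.24],-1],[[0,0,0],[0,0,-0.24],-1]]' 40;  python3 - <<'E'
from h import *
st()
f=cam("side");p=proj(f,readout.sense()["tcp_pos"])[0].astype(int);print(p)
a=cv2.resize(f["color"][p[1]-40:p[1]+40,p[0]-50:p[0]+50],(750,600),interpolation=cv2.INTER_CUBIC)
cv2.imwrite("pics/g1.png",(255*(a/255.)**.6).astype('uint8'))
E
```

```text
time: 3.12
tcp_pos: [0.4847, 0.2381, 0.1326]
tool_rot: [0.629, 0.777, 0.0, 0.0]
force: [0.3, -0.1, -0.9]
opening: 0.0253
grasp_force: 40.0
{'time': 3.125, 'joints': [0.4134, 0.2482, 2.0941, 0.0, 0.7988, 0.2033], 'tcp_pos': [0.4847, 0.2381, 0.1326], 'force': [0.3401, -0.0533, -0.9442], 'opening': 0.0253, 'grasp_force': 39.9899}
[357 343]
```

View pics/g1.png

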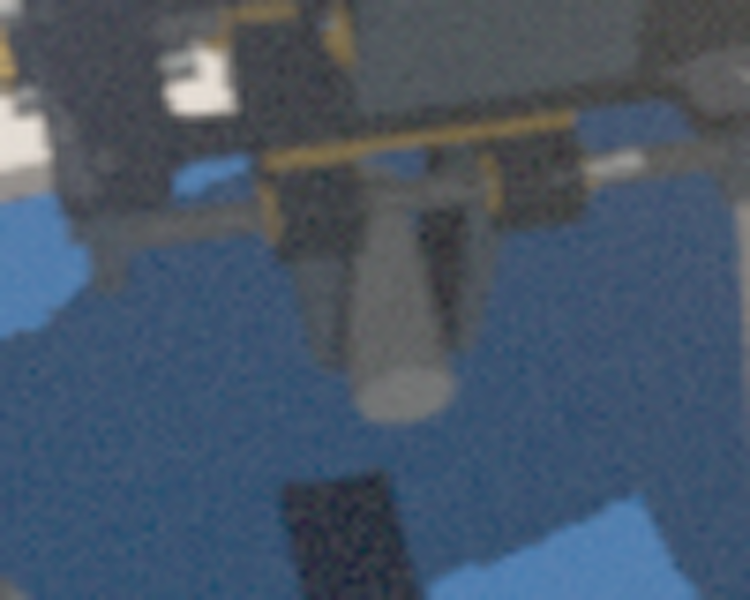

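The cell is firmly held with its flat end towards the camera, at side pixel (361,356), and it looks level. Next I work out the insertion poses.

```bash
cat >> h.py <<'E'
def cell(x,bay,zc,tilt,d,e,yaw):
    "rows target for cell centre at tester x, height zc over bench"
    a=Ro.from_rotvec(-np.radians(tilt)*ty).apply(tx)
    return (tw(x,(-.03,.03)[bay],zc)+e*a,yaw,tilt,d)
E
python3 - <<'E'
from h import *
st();k=dict(d=.0034,e=-.002,yaw=18.7)
rows(cell(.002,0,.14,20,**k))
E
```

```text
{'time': 3.175, 'joints': [0.4134, 0.2494, 2.0944, 0.0, 0.7989, 0.2032], 'tcp_pos': [0.4843, 0.2379, 0.1318], 'force': [-0.0426, 0.4847, -0.9855], 'opening': 0.0252, 'grasp_force': 39.9898}
[0.161, -0.181, 0.916] [-0.3573, 0.0894, -0.0087]
```

```bash
python3 -m inch '[[[0.161,-0.181,0.916],[-0.357,0.089,-0.009],-1],[[0.161,-0.181,0.916],[-0.357,0.089,-0.009],-1],[[0.161,-0.181,0.916],[-0.357,0.089,-0.009],-1],[[0.161,-0.181,0.916],[-0.357,0.089,-0.009],-1],[[0.161,-0.181,0.916],[-0.357,0.089,-0.009],-1],[[0.161,-0.181,0.916],[-0.357,0.089,-0.009],-1],[[0.161,-0.181,0.916],[-0.357,0.089,-0.009],-1],[[0.161,-0.181,0.916],[-0.357,0.089,-0.009],-1],[[0.161,-0.181,0.916],[-0.357,0.089,-0.009],-1],[[0.161,-0.181,0.916],[-0.357,0.089,-0.009],-1]]' 40; python3 -m inch '[[[0,0,0],[0,0,0],-1],[[0,0,0],[0,0,0],-1],[[0,0,0],[0,0,0],-1]]';  python3 - <<'E'
from h import *
st();k=dict(d=.0034,e=-.002,yaw=18.7)
rows(cell(.002,0,.14,20,**k),cell(.002,0,.06,20,**k))
f=cam("side")
c=tw(.002,-.03,.14);a=Ro.from_rotvec(-np.radians(20)*ty).apply(tx);p=proj(f,[c,c-.033*a,c+.033*a,readout.sense()["tcp_pos"]]);print(p.round(1))
u,v=p[0].astype(int)
b=cv2.resize(f["color"][v-40:v+40,u-50:u+50],(750,600),interpolation=cv2.INTER_CUBIC);b=(255*(b/255.)**.6).astype('uint8')
for q in p[1:3]: cv2.circle(b,tuple(int(x) for x in (q-[u-50,v-40])*7.5),4,(0,0,255),1)
cv2.imwrite("pics/g2.png",b)
E
```

```text
time: 4.42
tcp_pos: [0.5651, 0.0728, 0.1361]
tool_rot: [0.971, 0.162, -0.171, 0.028]
force: [0.1, 0.3, -1.7]
opening: 0.0252
grasp_force: 40.0
time: 4.8
tcp_pos: [0.5656, 0.0729, 0.137]
tool_rot: [0.972, 0.16, -0.171, 0.028]
force: [0.1, -0.1, -0.9]
opening: 0.0253
grasp_force: 40.0
{'time': 4.8, 'joints': [0.1203, 0.4346, 1.8531, -0.0752, 1.1959, 1.4039], 'tcp_pos': [0.5656, 0.0729, 0.137], 'force': [0.1181, -0.0823, -0.9276], 'opening': 0.0253, 'grasp_force': 39.9895}
[0.0, -0.001, 0.0] [-0.0003, 0.0006, 0.002]
[0.0, -0.001, 0.0] [0.0543, 0.0005, 0.1525]
[[320.5 274.7]
 [306.7 281.1]
 [334.4 268.2]
 [320.  275.8]]
```

View pics/g2.png

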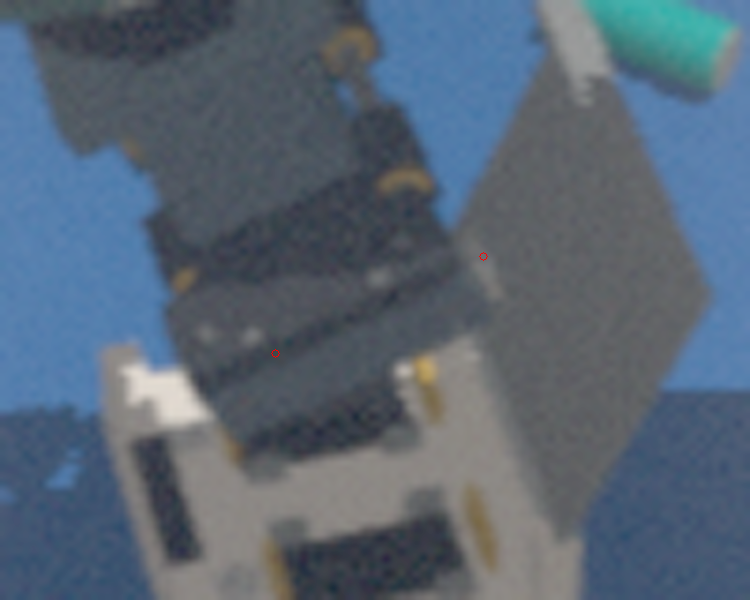

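The wide dark block around (330,360) is the gripper's body in front of the cell; the near bay is bay0. The pose agrees with the plan, so I compute the whole insertion.

```bash
python3 - <<'E'
from h import *
k=dict(d=.0034,e=-.002,yaw=18.7)
rows(cell(.002,0,.065,20,**k),cell(.002,0,.0455,20,**k),cell(-.005,0,.0455,20,**k),cell(-.005,0,.039,10,**k),cell(-.005,0,.0345,0,**k),cell(-.001,0,.0335,0,**k))
E
```

```text
[0.0, -0.001, 0.0] [0.0508, 0.0005, 0.1431]
[0.0, -0.001, 0.0] [0.0641, 0.0005, 0.1797]
[0.0, -0.001, 0.0] [0.0773, 0.0005, 0.175]
[0.0, 0.11, 0.0] [0.0828, 0.0005, 0.1864]
[0.0, 0.221, 0.0] [0.0869, 0.0005, 0.1939]
[0.0, 0.221, 0.0] [0.08, 0.0005, 0.1985]
```

```bash
python3 -m inch '[[[0,0,0],[0.03,0,0.09],-1],[[0,0,0],[0.051,0,0.143],-1],[[0,0,0],[0.051,0,0.143],-1],[[0,0,0],[0.058,0,0.162],-1],[[0,0,0],[0.064,0,0.179],-1],[[0,0,0],[0.064,0,0.179],-1],[[0,0,0],[0.064,0,0.179],-1]]' 50; python3 - <<'E'
from h import *
st();k=dict(d=.0034,e=-.002,yaw=18.7);rows(cell(.002,0,.0455,20,**k),cell(-.005,0,.0455,20,**k))
E
```

```text
time: 5.72
tcp_pos: [0.5655, 0.0728, 0.0422]
tool_rot: [0.972, 0.16, -0.171, 0.028]
force: [-0.1, 0.4, -0.4]
opening: 0.025
grasp_force: 50.0
{'time': 5.725, 'joints': [0.1201, 0.5733, 1.8609, -0.0808, 1.0496, 1.4169], 'tcp_pos': [0.5655, 0.0728, 0.0422], 'force': [-0.0721, 0.4034, -0.3681], 'opening': 0.025, 'grasp_force': 49.9891}
[0.0, -0.001, -0.0] [-0.0001, 0.0003, 0.0014]
[0.0, -0.001, -0.0] [0.0131, 0.0003, -0.0034]
```

Contact-free so far. Now I push against the plate (tool +x, since tool x points along tester -x).

```bash
python3 -m inch '[[[0,0,0],[0.005,0,-0.001],-1],[[0,0,0],[0.009,0,-0.002],-1],[[0,0,0],[0.013,0,-0.003],-1],[[0,0,0],[0.013,0,-0.003],-1],[[0,0,0],[0.013,0,-0.003],-1]]'; python3 - <<'E'
from h import *
st();k=dict(d=.0034,e=-.002,yaw=18.7);rows(cell(-.005,0,.0455,20,**k),cell(-.005,0,.039,10,**k),cell(-.005,0,.035,0,**k))
E
```

```text
time: 6.35
tcp_pos: [0.5713, 0.0748, 0.0411]
tool_rot: [0.972, 0.16, -0.171, 0.028]
force: [-3.2, -1.1, 2.7]
opening: 0.0252
grasp_force: 50.0
{'time': 6.35, 'joints': [0.1221, 0.5826, 1.8474, -0.0798, 1.0548, 1.418], 'tcp_pos': [0.5713, 0.0748, 0.0411], 'force': [-3.1698, -1.1054, 2.7262], 'opening': 0.0252, 'grasp_force': 49.9898}
[0.0, -0.0, -0.0] [0.0006, 0.0005, -0.0014]
[0.0, 0.111, -0.0] [0.0062, 0.0005, 0.01]
[0.0, 0.222, -0.0] [0.0099, 0.0005, 0.0166]
```

```bash
python3 -m inch '[[[0,0,0],[0.004,0,-0.003],-1],[[0,0.055,0],[0.007,0,0.003],-1],[[0,0.11,0],[0.01,0,0.009],-1],[[0,0.11,0],[0.01,0,0.009],-1],[[0,0.11,0],[0.01,0,0.009],-1]]'; python3 - <<'E'
from h import *
st();k=dict(d=.0034,e=-.002,yaw=18.7);rows(cell(-.007,0,.039,10,**k),cell(-.007,0,.0345,0,**k))
E
```

```text
time: 6.98
tcp_pos: [0.574, 0.0758, 0.035]
tool_rot: [0.983, 0.162, -0.087, 0.014]
force: [-4.8, -2.1, -0.8]
opening: 0.0252
grasp_force: 50.0
{'time': 6.975, 'joints': [0.1086, 0.5257, 1.9341, -0.0501, 0.8548, 1.3893], 'tcp_pos': [0.574, 0.0758, 0.035], 'force': [-4.7699, -2.113, -0.8135], 'opening': 0.0252, 'grasp_force': 49.9895}
[-0.0, 0.001, -0.0] [0.0006, 0.0006, -0.0008]
[-0.0, 0.112, -0.0] [0.0033, 0.0006, 0.0073]
```

```bash
python3 -m inch '[[[0,0.055,0],[0.002,0,0.003],-1],[[0,0.112,0],[0.003,0,0.007],-1],[[0,0.112,0],[0.003,0,0.007],-1],[[0,0.112,0],[0.003,0,0.007],-1],[[0,0.112,0],[0.003,0,0.007],-1]]'; python3 - <<'E'
from h import *
st();k=dict(d=.0034,e=-.002,yaw=18.7);rows(cell(-.007,0,.0345,0,**k),cell(-.002,0,.0335,0,**k))
f=cam("top");print(*[ (c.round(1),s[4],ray(f,*c,.033)[:2].round(4)) for _,s,c,m in blobs(f,brass(f),5) if 200<c[0]<300 and 200<c[1]<300],sep="\n")
cv2.imwrite("pics/t3.png",cv2.resize(f["color"][200:300,200:300],(600,600),interpolation=cv2.INTER_CUBIC))
E
```

```text
time: 7.6
tcp_pos: [0.5748, 0.0761, 0.031]
tool_rot: [0.987, 0.162, -0.0, -0.0]
force: [-5.4, -1.3, -1.7]
opening: 0.0252
grasp_force: 50.0
{'time': 7.6, 'joints': [0.0915, 0.4736, 2.0262, 0.0, 0.6428, 1.3359], 'tcp_pos': [0.5748, 0.0761, 0.031], 'force': [-5.4274, -1.2846, -1.7157], 'opening': 0.0252, 'grasp_force': 49.9894}
[-0.0, 0.001, -0.0] [0.0002, 0.0008, -0.0002]
[-0.0, 0.001, -0.0] [-0.0098, 0.0008, 0.0019]
(array([276.2, 261.9]), np.int32(16), array([0.553 , 0.0051]))
```

View pics/t3.png

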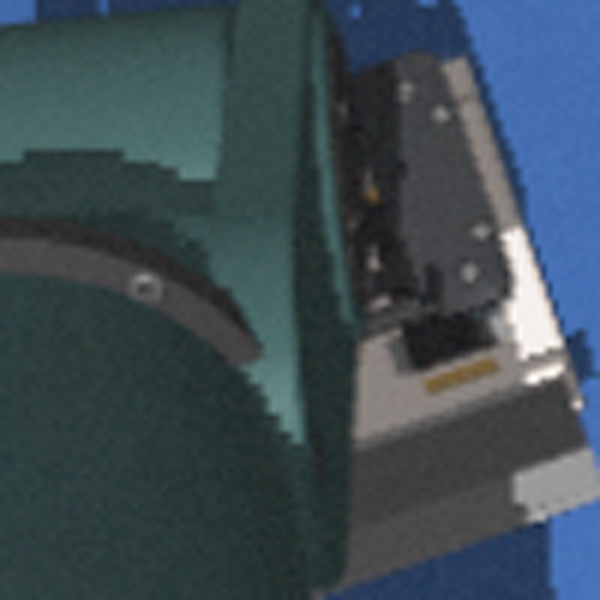

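```bash
python3 -m inch '[[[0,0,0],[-0.003,0,0.002],-1],[[0,0,0],[-0.006,0,0.002],-1],[[0,0,0],[-0.006,0,0.002],-1],[[0,0,0],[-0.006,0,0.002],-1]]'; python3 -m inch '[[[0,0,0],[0,0,0],-0.3],[[0,0,0],[0,0,0],-0.2],[[0,0,0],[0,0,0],-0.2],[[0,0,0],[0,0,0],-0.2]]' ; python3 -m inch '[[[0,0,0],[0,0,-0.05],-0.2],[[0,0,0],[0,0,-0.14],-0.2],[[0,0,0],[0,0,-0.25],-0.2],[[0,0,0],[0,0,-0.25],-0.2],[[0,0,0],[0,0,-0.25],-0.2]]'
python3 - <<'E'
from h import *
st();rows(([.466,-.281,.17],151,0,0))
E
```

```text
time: 8.15
tcp_pos: [0.5724, 0.0752, 0.0303]
tool_rot: [0.987, 0.162, 0.0, -0.0]
force: [-5.2, 0.5, -3.5]
opening: 0.0249
grasp_force: 50.0
time: 8.65
tcp_pos: [0.5728, 0.0752, 0.0306]
tool_rot: [0.987, 0.162, 0.001, 0.0]
force: [0.3, 0.5, 0.4]
opening: 0.0363
grasp_force: 0.0
time: 9.28
tcp_pos: [0.5722, 0.0751, 0.1552]
tool_rot: [0.987, 0.162, 0.0, 0.0]
force: [-0.8, -0.3, -0.8]
opening: 0.0362
grasp_force: 0.0
{'time': 9.275, 'joints': [0.0902, 0.2677, 2.0137, -0.0, 0.8595, 1.3347], 'tcp_pos': [0.5722, 0.0751, 0.1552], 'force': [-0.7907, -0.2565, -0.7824], 'opening': 0.0362, 'grasp_force': 0.0}
[0.001, -0.0, -1.47] [-0.4295, 0.6066, -0.0298]
```

```bash
python3 -m inch '[[[0,0,0],[0,0,-0.1],-0.2],[[0,0,0.1],[-0.06,0.08,-0.1],-0.2],[[0,0,0.53],[-0.43,0.607,-0.1],0],[[0,0,0.53],[-0.43,0.607,-0.1],0],[[0,0,0.53],[-0.43,0.607,-0.1],0],[[0,0,0.53],[-0.43,0.607,-0.1],0],[[0,0,0.53],[-0.43,0.607,0.05],0],[[0,0,0.53],[-0.43,0.607,0.05],0],[[0,0,0.53],[-0.43,0.607,0.05],0],[[0,0,0.53],[-0.43,0.607,0.05],0]]'; python3 -m inch '[[[0,0,0],[0,0,0],0],[[0,0,0],[0,0,0],0],[[0,0,0],[0,0,0],0]]'
python3 - <<'E'
from h import *
st();rows(([.466,-.281,.012],-29,0,0))
f=cam("top");s=cam("side")
for n,q in(("top",f),("side",s)):
  print(n,proj(q,[tw(0,-.03,.033),tw(-.033,-.03,.033),tw(.033,-.03,.033),tw(.025,-.03,.046),tw(0,-.043,.033),tw(0,-.017,.033)]).round(1).tolist())
a=cv2.resize(f["color"][200:300,200:300],(400,400),interpolation=cv2.INTER_CUBIC);b=cv2.resize(s["color"][240:340,265:365],(400,400),interpolation=cv2.INTER_CUBIC)
cv2.imwrite("pics/t4.png",(255*(np.hstack([a,b])/255.)**.6).astype('uint8'))
E
```

```text
time: 10.52
tcp_pos: [0.4659, -0.2807, 0.1299]
tool_rot: [0.968, -0.251, -0.0, -0.0]
force: [-0.6, 0.0, 0.5]
opening: 0.0454
grasp_force: 0.0
time: 10.9
tcp_pos: [0.4664, -0.281, 0.1308]
tool_rot: [0.968, -0.25, 0.001, -0.0]
force: [-0.6, -0.4, 0.4]
opening: 0.0458
grasp_force: 0.0
{'time': 10.9, 'joints': [-0.5853, 0.2573, 2.0862, 0.0006, 0.7969, 1.4908], 'tcp_pos': [0.4664, -0.281, 0.1308], 'force': [-0.6255, -0.3952, 0.4337], 'opening': 0.0458, 'grasp_force': 0.0}
[-0.0, -0.001, 0.0] [-0.0009, 0.0005, 0.2375]
top [[241.3, 255.4], [235.9, 239.5], [246.7, 271.4], [244.5, 267.1], [234.9, 257.6], [247.7, 253.2]]
side [[319.7, 305.4], [305.8, 308.6], [333.5, 302.3], [330.2, 299.5], [321.3, 309.8], [318.1, 301.1]]
```

View pics/t4.png

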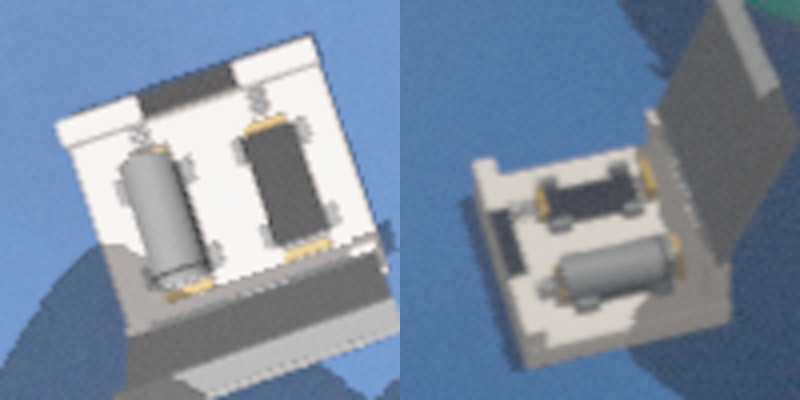

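Cell L lies seated in bay0: its top-view centre is near crop (165,218) against (165,222) predicted, with the button at the brass fixed contact. Next is the second cell.

```bash
python3 -m inch '[[[0,0,0],[-0.001,0,0.1],0],[[0,0,0],[-0.001,0,0.18],0],[[0,0,0],[-0.001,0,0.237],0],[[0,0,0],[-0.001,0,0.237],0],[[0,0,0],[-0.001,0,0.237],0],[[0,0,0],[-0.001,0,0.237],-1],[[0,0,0],[-0.001,0,0.237],-1],[[0,0,0],[-0.001,0,0.237],-1],[[0,0,0],[-0.001,0,0.237],-1]]' 50;  python3 - <<'E'
from h import *
st()
E
python3 -m inch '[[[0,0,0],[0,0,-0.05],-1],[[0,0,0],[0,0,-0.14],-1],[[0,0,0],[0,0,-0.3],-1],[[0,0,0],[0,0,-0.3],-1],[[0,0,0],[0,0,-0.3],-1],[[0,0,0],[0,0,-0.3],-1]]'
python3 - <<'E'
from h import *
k=dict(d=.0045,e=0.0,yaw=18.7)
st();rows(cell(.002,1,.14,20,**k))
f=cam("side");g=grey(f)
a=np.radians(151);ax=np.array([np.cos(a),np.sin(a),0]);c=readout.sense()["tcp_pos"]+[0,0,.0045]
print(proj(f,[c,c+.033*ax,c-.033*ax]).round(1))
E
```

```text
time: 12.12
tcp_pos: [0.4661, -0.2813, 0.0126]
tool_rot: [0.968, -0.25, 0.001, 0.0]
force: [-1.5, 1.3, 8.5]
opening: 0.0253
grasp_force: 50.0
{'time': 12.125, 'joints': [-0.586, 0.4676, 2.096, 0.0007, 0.5765, 1.4905], 'tcp_pos': [0.4661, -0.2813, 0.0126], 'force': [-1.5132, 1.2631, 8.5264], 'opening': 0.0253, 'grasp_force': 50.0029}
time: 12.88
tcp_pos: [0.4647, -0.2804, 0.1601]
tool_rot: [0.968, -0.25, -0.001, -0.001]
force: [-0.9, -0.3, -0.9]
opening: 0.0251
grasp_force: 50.0
{'time': 12.875, 'joints': [-0.5861, 0.2098, 2.0778, 0.0005, 0.856, 1.4906], 'tcp_pos': [0.4647, -0.2804, 0.1601], 'force': [-0.8966, -0.3475, -0.8894], 'opening': 0.0251, 'grasp_force': 49.9998}
[-0.093, -0.208, -0.524] [-0.0806, -0.6307, 0.0491]
[[366.  165.1]
 [377.5 169.3]
 [354.7 160.9]]
```

```bash
python3 -m inch '[[[0,0,0],[0.1,-0.1,-0.12],-1],[[-0.093,-0.208,-0.524],[0.08,-0.25,-0.12],-1],[[-0.093,-0.208,-0.524],[0,-0.45,-0.12],-1],[[-0.093,-0.208,-0.524],[-0.0806,-0.631,-0.12],-1],[[-0.093,-0.208,-0.524],[-0.0806,-0.631,-0.12],-1],[[-0.093,-0.208,-0.524],[-0.0806,-0.631,-0.12],-1],[[-0.093,-0.208,-0.524],[-0.0806,-0.631,-0.12],-1],[[-0.093,-0.208,-0.524],[-0.0806,-0.631,-0.12],-1],[[-0.093,-0.208,-0.524],[-0.0806,-0.631,0.049],-1],[[-0.093,-0.208,-0.524],[-0.0806,-0.631,0.049],-1]]'; python3 -m inch '[[[0,0,0],[0,0,0],-1],[[0,0,0],[0,0,0],-1],[[0,0,0],[0,0,0],-1],[[0,0,0],[0,0,0],-1]]'
python3 - <<'E'
from h import *
k=dict(d=.0045,e=0.0,yaw=18.7)
st();rows(cell(.003,1,.14,20,**k),cell(.003,1,.065,20,**k),cell(.003,1,.046,20,**k))
E
```

```text
time: 14.18
tcp_pos: [0.5812, 0.0132, 0.1344]
tool_rot: [0.972, 0.158, -0.172, 0.028]
force: [0.1, -0.5, -1.4]
opening: 0.0255
grasp_force: 50.0
time: 14.68
tcp_pos: [0.5838, 0.0145, 0.1384]
tool_rot: [0.972, 0.16, -0.17, 0.029]
force: [-0.2, 0.3, -0.6]
opening: 0.0246
grasp_force: 50.0
{'time': 14.675, 'joints': [0.0311, 0.4476, 1.8293, -0.1079, 1.198, 1.3328], 'tcp_pos': [0.5838, 0.0145, 0.1384], 'force': [-0.2037, 0.2912, -0.6076], 'opening': 0.0246, 'grasp_force': 49.9997}
[0.001, -0.002, -0.001] [-0.0024, -0.0018, 0.0065]
[0.001, -0.002, -0.001] [0.0484, -0.0021, 0.1477]
[0.001, -0.002, -0.001] [0.0613, -0.0022, 0.1834]
```

```bash
python3 -m inch '[[[0,0,0],[0.03,-0.002,0.09],-1],[[0,0,0],[0.05,-0.002,0.147],-1],[[0,0,0],[0.05,-0.002,0.147],-1],[[0,0,0],[0.057,-0.002,0.165],-1],[[0,0,0],[0.063,-0.002,0.183],-1],[[0,0,0],[0.063,-0.002,0.183],-1],[[0,0,0],[0.063,-0.002,0.183],-1]]' ; python3 - <<'E'
from h import *
st();k=dict(d=.0045,e=-.0,yaw=18.7);rows(cell(.002,1,.0455,20,**k),cell(-.007,1,.0455,20,**k))
E
```

```text
time: 15.55
tcp_pos: [0.5819, 0.0148, 0.041]
tool_rot: [0.972, 0.16, -0.17, 0.029]
force: [-0.2, -0.4, -0.9]
opening: 0.0248
grasp_force: 50.0
{'time': 15.55, 'joints': [0.0316, 0.5861, 1.8405, -0.1157, 1.0503, 1.3516], 'tcp_pos': [0.5819, 0.0148, 0.041], 'force': [-0.1595, -0.3959, -0.8508], 'opening': 0.0248, 'grasp_force': 49.9997}
[0.001, -0.001, -0.001] [0.0008, 0.0, -0.0008]
[0.001, -0.001, -0.001] [0.0177, -0.0, -0.0069]
```

```bash
python3 -m inch '[[[0,0,0],[0.006,0,-0.002],-1],[[0,0,0],[0.012,0,-0.005],-1],[[0,0,0],[0.0177,0,-0.007],-1],[[0,0,0],[0.0177,0,-0.007],-1],[[0,0,0],[0.0177,0,-0.007],-1]]'; python3 - <<'E'
from h import *
st();k=dict(d=.0045,e=0,yaw=18.7);rows(cell(-.007,1,.0455,20,**k),cell(-.007,1,.039,10,**k),cell(-.007,1,.035,0,**k))
E
```

```text
time: 16.18
tcp_pos: [0.5904, 0.0177, 0.0409]
tool_rot: [0.972, 0.16, -0.171, 0.029]
force: [-5.0, -3.2, 1.4]
opening: 0.0255
grasp_force: 50.0
{'time': 16.175, 'joints': [0.0356, 0.5968, 1.8213, -0.1137, 1.06, 1.3535], 'tcp_pos': [0.5904, 0.0177, 0.0409], 'force': [-4.9825, -3.248, 1.4195], 'opening': 0.0255, 'grasp_force': 49.9998}
[0.001, -0.001, -0.001] [0.0007, 0.0001, -0.0009]
[0.001, 0.11, -0.001] [0.0066, 0.0001, 0.0112]
[0.001, 0.221, -0.001] [0.0109, 0.0001, 0.0183]
```

```bash
python3 -m inch '[[[0,0.055,0],[0.002,0,0.004],-1],[[0,0.11,0],[0.003,0,0.011],-1],[[0,0.165,0],[0.005,0,0.015],-1],[[0,0.221,0],[0.007,0,0.018],-1],[[0,0.221,0],[0.007,0,0.018],-1],[[0,0.221,0],[0.007,0,0.018],-1],[[0,0.221,0],[0.007,0,0.018],-1]]'; python3 - <<'E'
from h import *
st();k=dict(d=.0045,e=0,yaw=18.7);rows(cell(-.005,1,.035,0,**k),cell(-.001,1,.034,0,**k))
E
```

```text
time: 17.05
tcp_pos: [0.5902, 0.0179, 0.031]
tool_rot: [0.987, 0.162, -0.001, 0.001]
force: [-5.4, -0.5, -1.9]
opening: 0.0251
grasp_force: 50.0
{'time': 17.05, 'joints': [-0.0084, 0.4858, 2.0047, -0.0026, 0.652, 1.2387], 'tcp_pos': [0.5902, 0.0179, 0.031], 'force': [-5.3683, -0.5172, -1.8935], 'opening': 0.0251, 'grasp_force': 49.9994}
[0.001, 0.001, -0.0] [0.0004, 0.0006, 0.001]
[0.001, 0.001, -0.0] [-0.0076, 0.0006, 0.003]
```

```bash
python3 -m inch '[[[0,0,0],[-0.003,0,0.002],-1],[[0,0,0],[-0.007,0,0.003],-1],[[0,0,0],[-0.007,0,0.003],-1],[[0,0,0],[-0.007,0,0.003],-1]]'; python3 -m inch '[[[0,0,0],[0,0,0],-0.3],[[0,0,0],[0,0,0],-0.2],[[0,0,0],[0,0,0],-0.2],[[0,0,0],[0,0,0],-0.2]]' ; python3 -m inch '[[[0,0,0],[0,0,-0.05],-0.2],[[0,0,0],[0,0,-0.14],-0.2],[[0,0,0],[0,0,-0.3],-0.2],[[0,0,0],[0,0,-0.4],-0.2],[[0,0,0],[0,0,-0.4],-1],[[0,0,0],[0,0,-0.4],-1],[[0,0,0],[0,0,-0.4],-1]]'
python3 - <<'E'
from h import *
st()
E
```

```text
time: 17.55
tcp_pos: [0.5876, 0.0168, 0.0298]
tool_rot: [0.987, 0.162, 0.0, 0.001]
force: [-4.4, -0.1, -1.6]
opening: 0.0251
grasp_force: 50.0
time: 18.05
tcp_pos: [0.5878, 0.0168, 0.0299]
tool_rot: [0.987, 0.162, 0.0, 0.001]
force: [-0.2, 0.1, -0.6]
opening: 0.0365
grasp_force: 0.0
time: 18.92
tcp_pos: [0.5866, 0.0171, 0.2281]
tool_rot: [0.987, 0.162, -0.001, 0.001]
force: [0.6, 0.9, -0.3]
opening: 0.0096
grasp_force: 0.0
{'time': 18.925, 'joints': [-0.0099, 0.1865, 1.9579, -0.0019, 0.9991, 1.2362], 'tcp_pos': [0.5866, 0.0171, 0.2281], 'force': [0.5755, 0.9061, -0.309], 'opening': 0.0096, 'grasp_force': 0.0}
```

```bash
python3 - <<'E'
from h import *
rows((tw(.12,0,.228),18.7,0,0),(tw(.12,0,.137),18.7,0,0))
E
```

```text
[0.001, 0.001, -0.0] [-0.2423, -0.0586, 0.0007]
[0.001, 0.001, -0.0] [-0.2419, -0.0587, 0.1827]
```

```bash
python3 -m inch '[[[0,0,0],[-0.12,-0.03,0],-1],[[0,0,0],[-0.242,-0.059,0],-1],[[0,0,0],[-0.242,-0.059,0],-1],[[0,0,0],[-0.242,-0.059,0],-1],[[0,0,0],[-0.242,-0.059,0.09],-1],[[0,0,0],[-0.242,-0.059,0.183],-1],[[0,0,0],[-0.242,-0.059,0.183],-1],[[0,0,0],[-0.242,-0.059,0.183],-1],[[0,0,0],[-0.242,-0.059,0.183],-1]]'
python3 - <<'E'
from h import *
st()
f=cam("top");s=cam("side")
a=cv2.resize(f["color"][200:300,200:300],(400,400),interpolation=cv2.INTER_CUBIC);b=cv2.resize(s["color"][240:340,265:365],(400,400),interpolation=cv2.INTER_CUBIC)
cv2.imwrite("pics/t5.png",(255*(np.hstack([a,b])/255.)**.6).astype('uint8'))
T=[]
for p in (1.8,1.6,1.4,1.2,1.0,.8,.6,.4,.2,0):
    T.append((tw(.05-.088*np.cos(p)+.002*np.sin(p)+.016,0,.052+.088*np.sin(p)+.002*np.cos(p)),18.7,0,0))
rows(*T)
E
```

```text
time: 20.05
tcp_pos: [0.4648, 0.0061, 0.1399]
tool_rot: [0.987, 0.162, 0.001, 0.001]
force: [-0.0, -0.4, -0.1]
opening: 0.0007
grasp_force: 0.0
{'time': 20.05, 'joints': [-0.036, 0.1196, 2.2367, -0.0022, 0.7822, 1.2106], 'tcp_pos': [0.4648, 0.0061, 0.1399], 'force': [-0.0174, -0.4041, -0.1326], 'opening': 0.0007, 'grasp_force': 0.0}
[0.002, -0.001, -0.0] [0.0604, -0.001, 0.0048]
[0.002, -0.001, -0.0] [0.0951, -0.0011, -0.0005]
[0.002, -0.001, -0.0] [0.1303, -0.0011, 0.0013]
[0.002, -0.001, -0.0] [0.1643, -0.0011, 0.01]
[0.002, -0.001, -0.0] [0.196, -0.0012, 0.0253]
[0.002, -0.001, -0.0] [0.2239, -0.0012, 0.0465]
[0.002, -0.001, -0.0] [0.2471, -0.0013, 0.073]
[0.002, -0.001, -0.0] [0.2646, -0.0014, 0.1034]
[0.002, -0.001, -0.0] [0.2757, -0.0015, 0.1368]
[0.002, -0.001, -0.0] [0.2799, -0.0016, 0.1717]
```

View pics/t5.png

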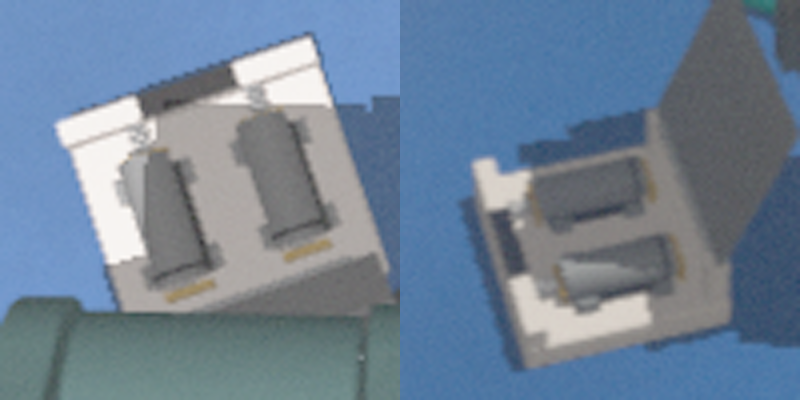

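Both cells lie level, with their grooves about 16 crop px from the brass fixed contacts at (190,290) and (308,250). Now I fold the cover.

```bash
python3 -m inch '[[[0,0,0],[0.03,0,0.004],-1],[[0,0,0],[0.06,0,0.004],-1],[[0,0,0],[0.078,0,0.002],-1],[[0,0,0],[0.095,0,0],-1],[[0,0,0],[0.113,0,0],-1],[[0,0,0],[0.13,0,0.001],-1],[[0,0,0],[0.147,0,0.005],-1],[[0,0,0],[0.164,0,0.01],-1],[[0,0,0],[0.18,0,0.017],-1],[[0,0,0],[0.196,0,0.025],-1]]'
python3 - <<'E'
from h import *
st()
T=[]
for p in (1.0,.8,.6,.4,.2,0):
    T.append((tw(.05-.088*np.cos(p)+.002*np.sin(p)+.016,0,.052+.088*np.sin(p)+.002*np.cos(p)),18.7,0,0))
rows(*T)
E
```

```text
time: 21.4
tcp_pos: [0.5567, 0.0376, 0.1254]
tool_rot: [0.987, 0.162, 0.0, 0.001]
force: [-1.1, 0.0, -0.7]
opening: 0.0005
grasp_force: 0.5
{'time': 21.4, 'joints': [0.0265, 0.2857, 2.0607, -0.0023, 0.7948, 1.2732], 'tcp_pos': [0.5567, 0.0376, 0.1254], 'force': [-1.0608, 0.0249, -0.655], 'opening': 0.0005, 'grasp_force': 0.5404}
[0.001, 0.0, -0.0] [0.0008, -0.0006, -0.0034]
[0.001, 0.0, -0.0] [0.0288, -0.0006, 0.0178]
[0.001, 0.0, -0.0] [0.0521, -0.0007, 0.0442]
[0.001, 0.0, -0.0] [0.0696, -0.0008, 0.0746]
[0.001, 0.0, -0.0] [0.0808, -0.0008, 0.108]
[0.001, 0.0, -0.0] [0.0851, -0.0009, 0.1428]
```

```bash
python3 -m inch '[[[0,0,0],[0.015,0,0.007],-1],[[0,0,0],[0.029,0,0.018],-1],[[0,0,0],[0.041,0,0.03],-1],[[0,0,0],[0.052,0,0.044],-1],[[0,0,0],[0.061,0,0.059],-1],[[0,0,0],[0.07,0,0.075],-1],[[0,0,0],[0.076,0,0.091],-1],[[0,0,0],[0.081,0,0.108],-1],[[0,0,0],[0.085,0,0.126],-1],[[0,0,0],[0.085,0,0.139],-1]]'; python3 -m inch '[[[0,0,0],[0,0,0.004],-1],[[0,0,0],[0,0,0.006],-1],[[0,0,0],[0,0,0.006],-1],[[0,0,0],[0,0,0.006],-1]]'
```

```text
time: 22.65
tcp_pos: [0.5966, 0.051, 0.0556]
tool_rot: [0.987, 0.162, 0.0, 0.001]
force: [1.5, -0.4, 0.8]
opening: 0.0002
grasp_force: 0.4
time: 23.15
tcp_pos: [0.5964, 0.051, 0.0541]
tool_rot: [0.987, 0.162, -0.0, 0.001]
force: [-6.3, 0.2, 14.2]
opening: 0.0006
grasp_force: 7.6
```

Stopped at 54 mm with 14 N, so the cover is on its stop. I lift away and check.

```bash
python3 -m inch '[[[0,0,0],[0,0,-0.02],-1],[[0,0,0],[0,0,-0.1],-1],[[0,0,0],[0,0,-0.25],-1],[[0,0,0],[0,0.2,-0.3],-1],[[0,0,0],[0,0.4,-0.3],-1],[[0,0,0],[0,0.4,-0.3],-1],[[0,0,0],[0,0.4,-0.3],-1],[[0,0,0],[0,0.4,-0.3],-1]]'
python3 - <<'E'
from h import *
f=cam("top");s=cam("side")
pt=proj(f,[tw(-.059,y,.052) for y in(-.062,.062)]);ps=proj(s,[tw(-.059,y,.052) for y in(-.062,.062)])
a=cv2.resize(f["color"][200:300,200:300],(400,400),interpolation=cv2.INTER_CUBIC);b=cv2.resize(s["color"][240:340,265:365],(400,400),interpolation=cv2.INTER_CUBIC)
for q in pt: cv2.circle(a,tuple(int(x) for x in (q-200)*4),4,(0,0,255),1)
for q in ps: cv2.circle(b,tuple(int(x) for x in (q-[265,240])*4),4,(0,0,255),1)
cv2.imwrite("pics/t6.png",(255*(np.hstack([a,b])/255.)**.6).astype('uint8'))
E
```

```text
time: 24.15
tcp_pos: [0.6604, -0.1389, 0.2036]
tool_rot: [0.987, 0.161, 0.0, 0.001]
force: [-0.8, 0.9, -0.1]
opening: 0.0005
grasp_force: 0.0
```

View pics/t6.png

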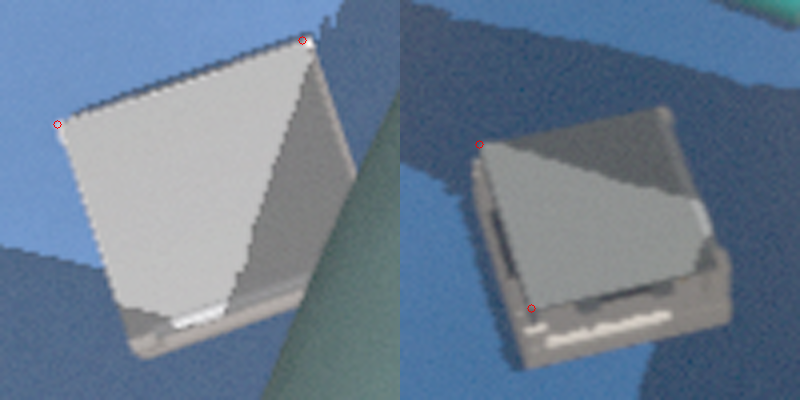

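The cover lies flat: its free-edge corners match the predicted shut position in both views, at about (60,125) and (305,42) in the top crop and (480,145) and (532,308) in the side crop. The arm is clear.

```bash
python3 -m inch '[[[0,0,0],[0,0,0],-1],[[0,0,0],[0,0,0],-1]]'; python3 -c "from station import manip;print(manip.sign_off())"
```

```text
time: 24.5
tcp_pos: [0.6604, -0.1373, 0.2036]
tool_rot: [0.987, 0.163, 0.0, 0.001]
force: [-0.5, -0.5, -0.3]
opening: 0.0005
grasp_force: 0.0
the job is handed in; nothing more can be done
None
```

Both thick cells are seated the right way round in the two bays, the cover is shut, and the job was handed in at about 24.5 s; the sign-off returned no verdict, so this rests on the camera views and force readings.

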